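# Turn the square caddy to the front of the pastry turntable

### The job

Four small containers stand on the beech turntable on the marble. Push the turntable round by the finger tabs on its rim until the square steel caddy is at the front, standing in line with the steel tongue that sticks out from under the turntable. Do not touch or lift any of the containers, keep them all standing on the turntable, and leave everything else on the marble where it is.

Things in the scene. Friction and masses are not known exactly. Their poses are not given: they have to be found in the camera images.
- stand: the turntable's fixed steel foot. Origin on the turntable's axis at the marble's height, z up. A flat dark steel tongue, 36 mm wide and 8 mm high, lies on the marble and sticks out from under the platter along the foot's own -x axis to 223 mm from the axis, roughly towards the robot (within 30 degrees): it marks the front.
- platter: turntable's beech disc, 250 mm across, 20 to 44 mm above the marble. Eight finger tabs (22 mm wide, same heights) stick out to 178 mm from the axis: one on its own +x axis, then every 45 degrees. Origin on the axis at marble height, z up. Turns endlessly either way; a bit stiff: about 1 N at a tab turns it, and it stays where left (pushed at 0.1 m/s, it stops almost at once when let go).
- caddy: the square steel caddy, the one to bring to the front: loose, 47 mm by 47 mm (lid), 60 mm tall, the only square one of the four containers on the platter, its centre about 65 mm from the turntable's axis, about 200 g. Origin at the centre of its underside (44 mm above the marble), z up. It rides on the platter by friction.
- tall_shaker: round steel shaker with a tapered top, 44 mm across, 66 mm tall, loose on the platter about 65 mm from the axis, a quarter or half turn from the caddy. Origin at the centre of its underside. To be left standing there.
- squat_jar: round glass jar with a steel lid, about 50 mm across, 48 mm tall, loose on the platter like the shaker. Origin at the centre of its underside. To be left standing there.
- egg_cup: small open white china cup, 44 mm across, 45 mm tall, loose on the platter like the shaker. Origin at the centre of its underside. To be left standing there.
- cutter: round steel pastry cutter, a ring 64 mm across and 45 mm tall, loose on the marble beside the turntable towards the robot's left. Origin at the centre of its underside. A bystander, to be left where it is.
- mug: white china mug, 76 mm across without its handle, 85 mm tall, loose on the marble beside the turntable towards the robot's right. Origin at the centre of its underside. A bystander, to be left where it is.
- scraper: dough scraper with a dark wooden handle, about 150 mm by 105 mm, 22 mm high, lying near the robot on its left. Origin near its centre, at the marble's height. A bystander, to be left where it is.
- bowl: steel bowl 150 mm across, 70 mm tall, on the robot's right. Origin at the centre of its underside. A bystander, to be left where it is.
- pie_tin: shallow aluminium tin 180 mm across, 30 mm tall, on the robot's left. Origin at the centre of its underside. A bystander, to be left where it is.
- spatula: spatula about 250 mm long lying on the marble near the robot on its right. Origin near its middle. A bystander, to be left where it is.

How it is judged:
At the end, for the whole second after the job is handed in: The caddy's centre is within 14 mm of the tongue's centre line (about 12 degrees of turn), on the tongue's side of the axis; the turntable is at rest; all four containers stand upright on the platter, 40 to 95 mm from its axis; nothing around the turntable has shifted more than 15 mm (y of caddy in the frame of stand between -0.014 and 0.014 m and x of caddy in the frame of stand below -0.05 m and angular speed of platter below 0.05 rad/s and height (world z) of caddy between 0.038 and 0.05 m and angle between each of caddy, tall_shaker, squat_jar, egg_cup's own z axis and vertical below 0.1 rad and horizontal distance between caddy and platter between 0.04 and 0.095 m and linear speed of each of caddy, tall_shaker, squat_jar, egg_cup below 0.02 m/s and height (world z) of tall_shaker between 0.038 and 0.05 m and horizontal distance between tall_shaker and platter between 0.04 and 0.095 m and height (world z) of squat_jar between 0.038 and 0.05 m and horizontal distance between squat_jar and platter between 0.04 and 0.095 m and height (world z) of egg_cup between 0.038 and 0.05 m and horizontal distance between egg_cup and platter between 0.04 and 0.095 m and distance of each of cutter, mug, scraper, bowl, pie_tin, spatula from where it was at the start of the episode below 0.015 m); the robot touches nothing.
It fails at once if a container on the turntable is touched by the robot (contact force between any of the fingers, the arm and caddy above 0.5 N or contact force between any of the fingers, the arm and tall_shaker above 0.5 N or contact force between any of the fingers, the arm and squat_jar above 0.5 N or contact force between any of the fingers, the arm and egg_cup above 0.5 N).
It fails at once if a container is lifted, tipped or falls off the turntable (height (world z) of any of caddy, tall_shaker, squat_jar, egg_cup above 0.06 m or height (world z) of any of caddy, tall_shaker, squat_jar, egg_cup below 0.03 m or angle between any of caddy, tall_shaker, squat_jar, egg_cup's own z axis and vertical above 0.35 rad).
It fails at once if a thing lying around the turntable is shifted by more than 15 mm (distance of any of cutter, mug, scraper, bowl, pie_tin, spatula from where it was at the start of the episode above 0.015 m).
It also fails if it takes over 45 s, if anything falls off the work surface, if the arm or the gripper's body presses on something with over 40 N, if the wrist force passes 120 N, or if a joint passes its speed limit or range.

### The arm

A 6-joint arm with a two-finger parallel gripper is mounted at the origin on the work surface. World frame = base frame: x ahead of the robot, y to its left, z up, the work surface at z = 0. Lengths are in m, angles in rad, forces in N, time in s.
With the tool pointing down it reaches from about 0.35 to 0.975 m from the base axis. Payload 4.9 kg.
Tool frame: the origin (TCP) lies at the very end of the fingers, on their centre line; the grasp point (between the pads) lies 19 mm behind it; z points along the fingers, y is the line along which they close (so a half turn about z gives the same grasp; the last joint's range is limited). The gripper opens to 85 mm and grips with 20 to 120 N. Pads are 22 mm wide; open, the fingers measure 114 mm over their backs; the gripper's body (76 mm by 85 mm) begins 54 mm behind the grasp point. The pads swing forward as they close: fully open they stand 13 mm farther back than shut.
Start: joints at [-1.377, 0.053, 1.613, -0, 1.476, -0.119], TCP at [0.192, -0.595, 0.231] pointing down, gripper open.
Joint ranges: [-3.01, 3.01], [-1.01, 2.22], [0.06, 2.58], [-1.02, 4.17], [0.09, 2.62], [-3.14, 3.14]. Speed limits (rad/s): [2.57, 2.57, 3.14, 3.14, 3.14, 3.14].

### API

Orientations are given as a rotation vector (axis times angle).
In Python, from station import ctrl gives the robot as it stands.
- The arm moves only by the tool jog_arm, never from a script. Its argument "plan" is a list of rows, each a list of 7 numbers: the shift along the tool's x, y, z in units of 0.02 m (1.0 is 0.02 m), then the turn, a rotation vector about the tool's x, y, z in units of 45 degrees (1.0 is 45 degrees), then the opening, from -1 (shut) to 1 (fully open). A call has 1 to 8 rows; each row shifts and turns the commanded pose from where the row before left it, along the tool's axes as they then stand; what a row does not reach is not made up. A row lasts 1/10 s, in which the tool goes at most 50 mm and 8.59 degrees, less where a joint would pass 70% of its speed; a pose out of reach is approached as far as the arm can. A call with a number of a shift or a turn outside -1 to 1 is refused whole. A call with a gripper value outside its range is refused whole. The fingers move at their own pace and stop on an object; "grip_force" is the grip in N (left out, the last holds). Time passes only in rows, so rows that do not move let the fingers close. It gives the time, the measured TCP pose, the force, the opening and the grip force at its end, in the units of the state.
- ctrl.get_obs(): the state, without advancing time (a new reading comes with each control period).
- ctrl.get_image(name): name is "scene" or "top" or "wrist"; returns (picture, depth): 420x560x3 uint8, red, green, blue; 420x560 float32, m along the optical axis (not along the pixel's ray), 0 where there is no reading.
- ctrl.camera_info(name): a dict with "camera_matrix" (3x3 intrinsics, pixels), "k1" (the pictures are not rectified: a ray, as slopes to the right and down, at radius r is drawn at 1 + k1 r^2 times it, then the intrinsics apply), "rvec" (rotation vector, rad) and "tvec" (3), from world to camera coordinates, as OpenCV has them; the wrist camera has in their place "T_tool_cam" (4x4, takes a point from camera to tool coordinates, whose origin is the TCP and whose axes are the flange's). Camera axes: x right, y down, z forward; pixel columns grow to the right and rows downward; lengths in m; the calibration is good to about 2 mm. A picture is of the moment at which its call begins: read the wrist's pose just before it. camera_info takes no time and is no camera call.
- ctrl.finish_job(): hands the job in; it is judged then, once.
The state is a dict: "t": time; "q": joint angles; "dq": joint speeds; "effort": joint torques, N m; "tool_pos": TCP position; "tool_rot": TCP orientation; "contact_force": force on the tool from outside, world axes, zero at the start; "wrist_torque": the same for the moment, N m; "opening": finger opening in m; "grip_force": force on a finger pad.
Only numpy, scipy, OpenCV 4.12 (cv2) and the standard library are available. Lean on these libraries where they do the work, as an engineer would, in place of code of your own. Each camera call takes 0.05 s, during which the arm holds its last target. There are 200 camera calls.

## Working session

There is one attempt and no reset: what is moved stays moved. The work goes in short steps, Python scripts to look and compute and a tool call to move; the robot and the scene stay as the last step left them, time stands still between calls to the robot, and variables do not carry over. Pictures are saved under pics/ and viewed, at most 10 in all, crops included, and the job is handed in when it is done.

Besides the shell and the picture viewer there is one more tool, called after "Request:" in YAML: its name, and indented under it one key for each argument. jog_arm: Moves the arm, as the interface text tells. Shifts and turns lie within -1 to 1; 1 stands for 0.02 m of shift or 45 degrees of turn. Its arguments: {"type":"object","properties":{"plan":{"type":"array"},"grip_force":{"type":"number"}},"required":["plan"]}

```bash
mkdir -p pics; cat > h.py <<'E'
import numpy as np, cv2
from station import ctrl
def world(name,im_depth,info=None):
    i=ctrl.camera_info(name); K=np.array(i["camera_matrix"]); k1=i["k1"]
    h,w=im_depth.shape
    v,u=np.mgrid[:h,:w].astype(float)
    xd=(u-K[0,2])/K[0,0]; yd=(v-K[1,2])/K[1,1]
    x,y=xd.copy(),yd.copy()
    for _ in range(10):
        s=1+k1*(x*x+y*y); x,y=xd/s,yd/s
    P=np.stack([x*im_depth,y*im_depth,im_depth],-1)
    R=cv2.Rodrigues(np.array(i["rvec"],float))[0]; t=np.array(i["tvec"],float).ravel()
    return (P-t)@R
def proj(name,X):
    i=ctrl.camera_info(name); K=np.array(i["camera_matrix"]); 
    R=cv2.Rodrigues(np.array(i["rvec"],float))[0]; t=np.array(i["tvec"],float).ravel()
    c=np.atleast_2d(X)@R.T+t; a=c[:,:2]/c[:,2:]; a=a*(1+i["k1"]*(a**2).sum(1,keepdims=True))
    return a*[K[0,0],K[1,1]]+[K[0,2],K[1,2]]
E
python3 - <<'E'
from h import *
for n in("top","scene"):
    im,d=ctrl.get_image(n); cv2.imwrite(f"pics/{n}0.png",im[:,:,::-1]); np.savez(f"{n}0.npz",im=im,d=d)
    W=world(n,d); ok=d>0
    print(n,ok.mean(),ctrl.camera_info(n))
    if n=="top":
        np.save("W.npy",W)
        m=ok&(abs(W[...,2]-.044)<.005); print(m.sum(),W[m].mean(0),W[m].min(0),W[m].max(0))
E
```

```text
top 0.9957950680272109 {'camera_matrix': array([[461.39061021,   0.        , 280.66875325],
       [  0.        , 461.39061021, 216.10423408],
       [  0.        ,   0.        ,   1.        ]]), 'k1': -0.08891775320499648, 'rvec': array([ 2.12359208, -2.1305401 ,  0.13836357]), 'tvec': array([0.00186035, 0.50697108, 1.17580817])}
8250 [0.5799148  0.03233159 0.04451231] [ 0.0071786  -0.76625744  0.03900144] [0.93882254 0.83065143 0.04899919]
scene 0.9960034013605442 {'camera_matrix': array([[445.11313858,   0.        , 284.0577226 ],
       [  0.        , 445.11313858, 211.30849442],
       [  0.        ,   0.        ,   1.        ]]), 'k1': -0.025036125753792923, 'rvec': array([ 1.02660052,  2.18147467, -1.21121351]), 'tvec': array([ 0.3340124 , -0.14015158,  1.59363903])}
```

View pics/top0.png

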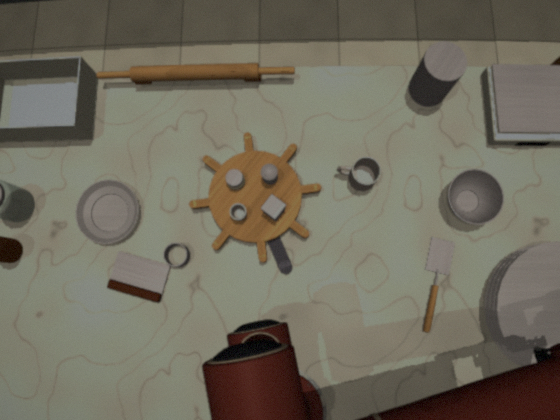

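View pics/scene0.png

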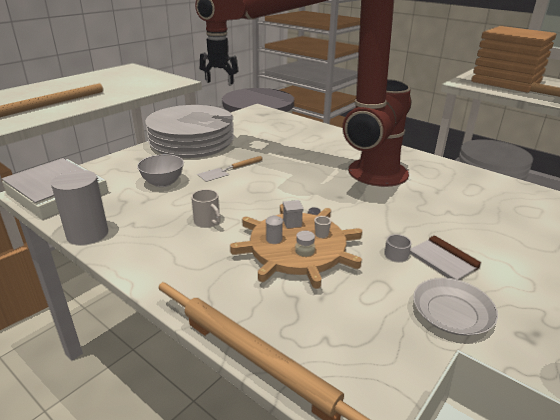

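Top view: platter centre near pixel (255,197), caddy (273,208), tongue tip (285,267), and the cutter (177,255) and mug (364,174) stand clear. The caddy has to go clockwise by a moderate angle. Next I measure it.

```bash
python3 - <<'E'
from h import *
from scipy.optimize import least_squares
z=np.load("top0.npz"); im,d=z["im"],z["d"]; W=np.load("W.npy")
v,u=np.mgrid[:420,:560]
# platter incl. tabs
m=(abs(W[...,2]-.044)<.006)&(np.hypot(u-255,v-197)<72)
P=W[m][:,:2]
# tabs model: fit centre by hull of tab tips: minimise 8-fold mismatch
c=P.mean(0)
for _ in range(5):
    r=np.hypot(*(P-c).T); a=np.arctan2(*(P-c).T[::-1])
    t=r>.14; ph=np.angle(np.exp(8j*a[t]).mean())/8
    def f(x):
        a=np.arctan2(P[t,1]-x[1],P[t,0]-x[0])-x[2]; a=(a+np.pi/8)%(np.pi/4)-np.pi/8
        return np.hypot(P[t,0]-x[0],P[t,1]-x[1])*np.sin(a)
    s=least_squares(f,[*c,ph],loss='soft_l1',f_scale=.006); c=s.x[:2]
print("centre",c,"phase deg",np.degrees(s.x[2])%45,"rmax",r.max(),"n",t.sum())
rel=W[...,:2]-c; R=np.hypot(rel[...,0],rel[...,1])
n,l,st,ce=cv2.connectedComponentsWithStats(((W[...,2]>.075)&(W[...,2]<.13)&(R<.12)).astype(np.uint8))
for k in range(1,n):
    if st[k,4]<15: continue
    q=W[l==k]; top=q[q[:,2]>np.percentile(q[:,2],90)-.008]; x=(top.min(0)+top.max(0))/2
    print("obj",x,"pix",ce[k],np.ptp(top,axis=0)[:2],"r",np.hypot(*(x[:2]-c)),"ang",np.degrees(np.arctan2(*(x[:2]-c)[::-1])))
# tongue: dark
g=im.sum(2); print("tongue candidates")
t=(abs(W[...,2]-.008)<.01)&(R<.24)&(R>.13)&(g<260)&(u>262)&(u<300)&(v>235)&(v<280)
q=rel[t]; A=np.degrees(np.arctan2(q.mean(0)[1],q.mean(0)[0])); print(t.sum(),q.mean(0),A,R[t].max())
cc=np.array([np.cos(np.radians(A)),np.sin(np.radians(A))]); lat=q@[-cc[1],cc[0]]; print("lat",np.percentile(lat,[2,98]))
for nm,(uu,vv,rad) in dict(cutter=(177,255,16),mug=(362,174,28),).items():
    k=(np.hypot(u-uu,v-vv)<rad)&(W[...,2]>.025)&(W[...,2]<.2); q=W[k]; print(nm,q.min(0),q.max(0))
E
```

```text
centre [0.56131301 0.06997891] phase deg 7.4249883599340265 rmax 0.178961547967301 n 866
obj [0.6114704  0.03041841 0.11048408] pix [268.62109375 172.66796875] [0.0398511  0.04086711] r 0.06388111104656397 ang -38.263801480959565
obj [0.60010848 0.11990174 0.09284699] pix [233.68525896 177.76095618] [0.04455572 0.04423496] r 0.06322482175213873 ang 52.14891206029314
obj [0.52012009 0.01764808 0.10482711] pix [272.86149584 206.98614958] [0.06148416 0.06018556] r 0.06659859099998214 ang -128.20854070968156
obj [0.51253567 0.10972727 0.08950042] pix [236.71296296 210.9537037 ] [0.04112699 0.04142017] r 0.0629218680881484 ang 140.82361782771312
tongue candidates
443 [-0.1587278  -0.06931445] -156.40970660881652 0.2207750663792687
lat [-0.017359    0.01712172]
cutter [0.37593176 0.24515372 0.02500383] [0.43915925 0.3096801  0.05269363]
mug [ 0.57953149 -0.25943497  0.02505338] [ 0.65718012 -0.1494132   0.09037948]
```

Everything matches the given sizes. The caddy is at -128.2°, the tongue at -156.4°, so the turn is about -28°. I'll push the tab at -82.6° from its counter-clockwise side, between the shaker and the caddy.

```bash
cat >> h.py <<'E'
from scipy.spatial.transform import Rotation as Ro
C=np.array([.5613,.0700])
def togo(a,r,z):
    o=ctrl.get_obs(); R=Ro.from_rotvec(o["tool_rot"]).as_matrix(); a=np.radians(a)
    T=np.array([C[0]+r*np.cos(a),C[1]+r*np.sin(a),z]); print("target",T,"units",R.T@(T-o["tool_pos"])/.02)
E
python3 - <<'E'
from h import *
o=ctrl.get_obs(); print(o["t"],o["tool_pos"],Ro.from_rotvec(o["tool_rot"]).as_matrix().round(3),o["opening"])
togo(-63,.163,.231)
E
```

```text
0.1 [ 0.19219946 -0.59411311  0.23016584] [[ 0.951  0.308 -0.   ]
 [ 0.308 -0.951  0.002]
 [ 0.    -0.002 -1.   ]] 0.08567750073212602
target [ 0.63530045 -0.07523406  0.231     ] units [ 2.90638319e+01 -1.78670163e+01 -2.49301966e-03]
```

Request:
jog_arm:
  plan:
    - [0,0,0,0,0,0.133,-1]
    - [0,0,0,0,0,0.133,-1]
    - [0,0,0,0,0,0.133,-1]
    - [0.85,-1,0,0,0,0,-1]
    - [0.85,-1,0,0,0,0,-1]
    - [0.85,-1,0,0,0,0,-1]
    - [0.85,-1,0,0,0,0,-1]
    - [0.85,-1,0,0,0,0,-1]

```text
t: 0.9
tool_pos: [0.2778, -0.4935, 0.2307]
tool_rot: [-3.141, 0.001, 0.0]
contact_force: [-0.1, 0.1, 0.7]
opening: 0.0001
grip_force: 0.0
```

Request:
jog_arm:
  plan:
    - [0.85,-1,0,0,0,0,-1]
    - [0.85,-1,0,0,0,0,-1]
    - [0.85,-1,0,0,0,0,-1]
    - [0.85,-1,0,0,0,0,-1]
    - [0.85,-1,0,0,0,0,-1]
    - [0.85,-1,0,0,0,0,-1]
    - [0.85,-1,0,0,0,0,-1]
    - [0.85,-1,0,0,0,0,-1]

```text
t: 1.7
tool_pos: [0.4138, -0.3336, 0.2308]
tool_rot: [-3.141, 0.001, 0.001]
contact_force: [0.5, -0.3, -0.3]
opening: 0.0002
grip_force: 0.0
```

Request:
jog_arm:
  plan:
    - [0.85,-1,0,0,0,0,-1]
    - [0.85,-1,0,0,0,0,-1]
    - [0.85,-1,0,0,0,0,-1]
    - [0.85,-1,0,0,0,0,-1]
    - [0.85,-1,0,0,0,0,-1]
    - [0.85,-1,0,0,0,0,-1]
    - [0.85,-1,0,0,0,0,-1]
    - [0.85,-1,0,0,0,0,-1]

```text
t: 2.5
tool_pos: [0.5499, -0.1738, 0.2307]
tool_rot: [-3.141, 0.001, 0.001]
contact_force: [0.4, -0.3, -0.0]
opening: -0.0002
grip_force: 0.0
```

```bash
python3 - <<'E'
from h import *
o=ctrl.get_obs(); print(o["t"],o["tool_pos"],Ro.from_rotvec(o["tool_rot"]).as_matrix().round(3),o["opening"])
togo(-63,.163,.030)
E
```

```text
2.5 [ 0.5498669  -0.17379681  0.23068153] [[ 1.    -0.001 -0.001]
 [-0.001 -1.     0.   ]
 [-0.001 -0.    -1.   ]] -0.0001574325236749736
target [ 0.63530045 -0.07523406  0.03      ] units [ 4.27816945 -4.92648982 10.03211975]
```

Request:
jog_arm:
  plan:
    - [0.85,-1,0,0,0,0,-1]
    - [0.85,-1,0,0,0,0,-1]
    - [0.85,-1,0,0,0,0,-1]
    - [0.85,-1,0,0,0,0,-1]
    - [0.85,-0.9,0,0,0,0,-1]
    - [0,0,1,0,0,0,-1]
    - [0,0,1,0,0,0,-1]
    - [0,0,1,0,0,0,-1]

```text
t: 3.3
tool_pos: [0.6345, -0.0765, 0.17]
tool_rot: [-3.141, -0.0, 0.001]
contact_force: [-0.0, -1.1, 0.2]
opening: -0.0001
grip_force: 0.0
```

Request:
jog_arm:
  plan:
    - [0,0,1,0,0,0,-1]
    - [0,0,1,0,0,0,-1]
    - [0,0,1,0,0,0,-1]
    - [0,0,1,0,0,0,-1]
    - [0,0,1,0,0,0,-1]
    - [0,0,1,0,0,0,-1]
    - [0,0,1,0,0,0,-1]
    - [0,0,0,0,0,0,-1]

```text
t: 4.1
tool_pos: [0.6314, -0.0762, 0.0271]
tool_rot: [-3.14, 0.001, 0.012]
contact_force: [-0.5, -0.0, 0.4]
opening: -0.0002
grip_force: 0.0
```

Request:
jog_arm:
  plan:
    - [-0.6,0.4,-0.1,0,0,0,-1]
    - [-0.5,0.2,0,0,0,0,-1]
    - [-0.3,0.1,0,0,0,0,-1]
    - [-0.3,0,0,0,0,0,-1]
    - [-0.4,0,0,0,0,0,-1]
    - [-0.4,0,0,0,0,0,-1]
    - [-0.4,0,0,0,0,0,-1]
    - [-0.4,0,0,0,0,0,-1]

```text
t: 4.9
tool_pos: [0.568, -0.0907, 0.0334]
tool_rot: [-3.141, 0.001, -0.0]
contact_force: [1.0, 0.5, 0.1]
opening: 0.0002
grip_force: 0.4
```

Request:
jog_arm:
  plan:
    - [-0.4,0,0,0,0,0,-1]
    - [-0.4,0,0,0,0,0,-1]
    - [-0.3,0,0,0,0,0,-1]
    - [-0.2,0,0,0,0,0,-1]
    - [0,0,0,0,0,0,-1]

```text
t: 5.4
tool_pos: [0.5418, -0.0908, 0.033]
tool_rot: [-3.141, 0.001, 0.002]
contact_force: [0.3, 0.2, -0.7]
opening: -0.0
grip_force: 0.0
```

```bash
cat > look.py <<'E'
import sys
from h import *
im,d=ctrl.get_image("top"); W=world("top",d); cv2.imwrite(f"pics/{sys.argv[1]}.png",im[:,:,::-1])
rel=W[...,:2]-C; R=np.hypot(rel[...,0],rel[...,1]); h=W[...,2]
o=ctrl.get_obs(); print(o["t"],o["tool_pos"],o["contact_force"])
a=np.arctan2(rel[...,1],rel[...,0]); t=(abs(h-.044)<.006)&(R>.14)&(R<.18)
print("tab phase",np.degrees(np.angle(np.exp(8j*a[t]).mean())/8)%45,t.sum())
n,l,st,ce=cv2.connectedComponentsWithStats(((h>.075)&(h<.13)&(R<.1)).astype(np.uint8))
for k in range(1,n):
    if st[k,4]<15: continue
    q=W[l==k]; top=q[q[:,2]>np.percentile(q[:,2],90)-.008]; x=(top.min(0)+top.max(0))/2; e=x[:2]-C
    print(x.round(3),"r",np.hypot(*e).round(4),"ang",np.degrees(np.arctan2(e[1],e[0])).round(1))
E
python3 look.py top1
```

```text
5.45 [ 0.54220629 -0.09085928  0.03315759] [-0.80350802  0.02287717 -0.43688281]
tab phase 28.92092428752351 555
[0.617 0.101 0.092] r 0.0635 ang 28.9
[0.59  0.013 0.109] r 0.0643 ang -63.1
[0.531 0.125 0.089] r 0.0631 ang 118.4
[0.503 0.039 0.105] r 0.0657 ang -151.7
```

View pics/top1.png

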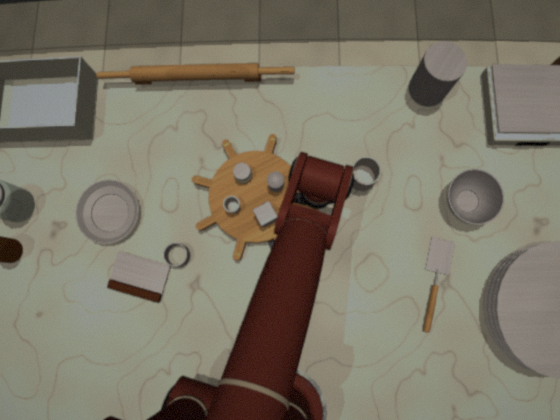

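The platter has turned 23.5° and all four containers rode along. The caddy at pixel (265,214) is at -151.7°, with about 4.7° (13 mm at the tab) still to go.

Request:
jog_arm:
  plan:
    - [-0.2,0,0,0,0,0,-1]
    - [-0.25,0,0,0,0,0,-1]
    - [-0.2,0,0,0,0,0,-1]
    - [0,0,0,0,0,0,-1]

```text
t: 5.85
tool_pos: [0.5288, -0.0908, 0.0331]
tool_rot: [-3.142, 0.001, 0.002]
contact_force: [1.8, 0.2, -0.4]
opening: -0.0001
grip_force: 0.0
```

Request:
jog_arm:
  plan:
    - [0.3,0.2,0,0,0,0,-1]
    - [0.5,0.5,0,0,0,0,-1]
    - [0,0,-0.5,0,0,0,-1]
    - [0,0,-1,0,0,0,-1]
    - [0,0,-1,0,0,0,-1]
    - [0,0,-1,0,0,0,-1]
    - [0,0,-1,0,0,0,-1]
    - [0,0,-1,0,0,0,-1]

```text
t: 6.65
tool_pos: [0.546, -0.1052, 0.1451]
tool_rot: [3.141, -0.001, 0.001]
contact_force: [1.1, 0.0, -0.1]
opening: -0.0004
grip_force: 0.0
```

Request:
jog_arm:
  plan:
    - [0,0,-1,0,0,0,-1]
    - [0,0,-1,0,0,0,-1]
    - [0,1,-1,0,0,0,-1]
    - [0,1,0,0,0,0,-1]
    - [0,1,0,0,0,0,-1]
    - [0,1,0,0,0,0,-1]
    - [0,1,0,0,0,0,-1]
    - [0,1,0,0,0,0,-1]

```text
t: 7.45
tool_pos: [0.5458, -0.226, 0.2043]
tool_rot: [3.141, -0.001, 0.001]
contact_force: [0.0, 0.1, 0.1]
opening: -0.0004
grip_force: 0.0
```

Request:
jog_arm:
  plan:
    - [0,1,0,0,0,0,-1]
    - [0,1,0,0,0,0,-1]
    - [0,1,0,0,0,0,-1]
    - [0,1,0,0,0,0,-1]
    - [0,1,0,0,0,0,-1]
    - [0,1,0,0,0,0,-1]
    - [0,0,0,0,0,0,-1]

```text
t: 8.15
tool_pos: [0.5452, -0.3477, 0.2032]
tool_rot: [3.141, -0.005, -0.0]
contact_force: [1.0, -0.6, 0.2]
opening: 0.0003
grip_force: 0.0
```

```bash
python3 look.py top2
```

```text
8.2 [ 0.54528257 -0.34624528  0.20307039] [-0.48914966  1.52738466  0.45611883]
tab phase 24.416660063028495 869
[0.619 0.095 0.093] r 0.0627 ang 23.9
[0.586 0.01  0.111] r 0.0648 ang -67.4
[0.536 0.128 0.09 ] r 0.0633 ang 113.3
[0.501 0.044 0.105] r 0.0656 ang -156.8
```

View pics/top2.png

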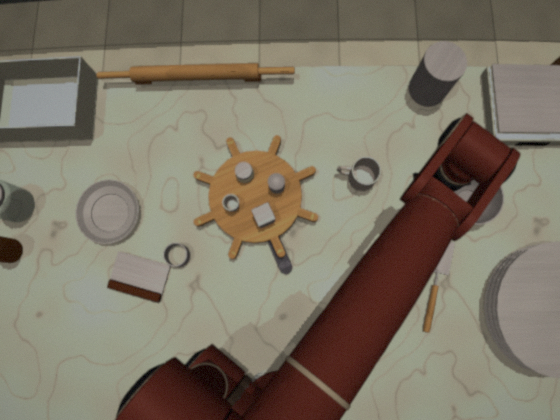

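The caddy at pixel (263,214) is at -156.8° and the tongue at -156.4°, so they line up to under 1 mm. The cutter and mug haven't moved and the arm is clear.

```bash
python3 -c "
from station import ctrl; print(ctrl.finish_job())"
```

```text
the job is handed in; nothing more can be done
None
```

I turned the turntable about 28° clockwise, so the caddy now stands in line with the tongue (about 0.4° off by the top camera). All four containers are still standing on it, the neighbouring things look unmoved, and the job is handed in at about 8 s; no verdict came back.

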